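Unload the leak-test fixture and stack the tested valve block

ROBOT

A 6-joint arm with a two-finger parallel gripper is mounted at the origin on a cart in front of the work surface, level with it; the furniture and walls round the work are solid. World frame = base frame: x ahead of the robot, y to its left, z up, the work surface at z = 0. Lengths are in mm, angles in degrees, forces in N, time in s.
With the tool pointing down it reaches from about 350 to 850 mm from the base axis. Payload 8.1 kg.
Tool frame: the origin (TCP) lies midway between the tips of the shut fingers; the grasp point (between the pads) lies 19 mm behind it (r.pinch_z is the distance from the TCP to the grasp point, in mm); z points along the fingers, y is the line along which they close (so a half turn about z gives the same grasp; the last joint's range is limited). The gripper opens to 85 mm and grips with 20 to 120 N. Pads are 22 mm wide; open, the fingers measure 114 mm over their backs; the gripper's body (76 mm by 85 mm) begins 54 mm behind the grasp point. The pads swing forward as they close: fully open they stand 13 mm farther back than shut.
Start: joints at [72.055, 7.471, 85.268, -0, 87.261, -4.893], TCP at [135.478, 584.509, 231.292] pointing down, gripper open.
Joint ranges: [-169.43, 169.43], [-51.17, 129.36], [1.28, 143.12], [-76.62, 256.62], [0, 156.53], [-152.29, 152.29]. Speed limits (degrees/s): [136.94, 136.94, 159.86, 180, 180, 180].

INTERFACE

Orientations are given as [roll, pitch, yaw] about the fixed x, y, z axes, in that order (R = Rz(yaw) Ry(pitch) Rx(roll)).
In Python, from bench import sensors, optics, job, r gives the robot as it stands.
- The arm moves only by the tool play_rows, never from a script. Its argument "motion" is a list that holds one entry, the list of rows, each a list of 6 numbers: the shift along the tool's x, y, z in cm, then the turn, a rotation vector about the tool's x, y, z in degrees. In form: [[[x, y, z, ax, ay, az], ...]]. A call has 1 to 5 rows; each row is the pose to reach, as a shift and turn from the pose commanded when the call began, along the tool's axes at that moment; what a row does not reach only later rows make up. A row lasts 1/10 s, in which the tool goes at most 50 mm and 8.59 degrees, less where a joint would pass 70% of its speed; a pose out of reach is approached as far as the arm can. A call with a gripper value outside its range is refused whole. "jaw" is the opening, from 0 (shut) to 1 (fully open), set as the call begins (left out, the last holds). The fingers move at their own pace and stop on an object; "squeeze" is the grip in N (left out, the last holds). Time passes only in rows, so rows that repeat a pose let the fingers close. It gives the time, the measured TCP pose, the force, the opening and the grip force at its end, in the units of the state.
- sensors.sense(): the state, without advancing time (a new reading comes with each control period).
- optics.snapshot(name): name is "scene" or "top" or "wrist"; returns a dict with "pixels" (420x560x3 uint8, red, green, blue), "mtx" (3x3 intrinsics, pixels), "R" (3x3) and "t" (3): a world point X has camera coordinates R X + t; the wrist camera has in their place "T_tool_cam" (4x4, takes a point from camera to tool coordinates, whose origin is the TCP and whose axes are the flange's). Camera axes: x right, y down, z forward; pixel columns grow to the right and rows downward; lengths in mm; the calibration is good to about 2 mm. A picture is of the moment at which its call begins: read the wrist's pose just before it. There is no depth.
- job.hand_in(): hands the job in; it is judged then, once.
The state is a dict: "time": time; "joint_pos": joint angles; "qd": joint speeds; "joint_efforts": joint torques, N m; "tool_pos": TCP position; "tcp_rot": TCP orientation; "ft_force": force on the tool from outside, world axes, zero at the start; "wrist_torque": the same for the moment, N m; "finger_gap": finger opening in mm; "grip_force": force on a finger pad.
Only numpy, scipy, OpenCV 4.12 (cv2) and the standard library are available. Lean on these libraries where they do the work, as an engineer would, in place of code of your own. Each camera call takes 0.05 s, during which the arm holds its last target. There are 200 camera calls.

TASK

Swing the lid of the leak-test fixture back past upright so that it stays open by itself, then lift the valve block out of the nest by its ends and set it down flat on the bench. Take it again by its long sides and lower it gently between the two guide plates of the rack, squarely onto the stack of two blocks, so that it becomes the third. Leave the lid open and do not shift the grease pot or the dropper bottle.

Things in the scene. Friction and masses are not known exactly. Their poses are not given: they have to be found in the camera images.
- fixture: The leak-test fixture, fixed to the bench: aluminium lower shell 90 (x) x 130 (y) mm, walls 6 mm thick, 30 mm high, its inner floor 8 mm above the bench. Origin: centre of its underside, on the bench; x points to the hinge side, away from the lid handle; y runs along the hinge; z up. A small air fitting sticks 16 mm out of the -y side.
- nest (a point): Top of the pad under the block, centre of the fixture, 24 mm above the bench. Cheeks up to 55 mm above the bench stand 2 mm from the block's long sides (40 mm long in y), so here it can be gripped only by its ends, with 27 mm free from each end to the shell wall. Four posts 32 mm high stand outside its corners, 36 mm between them for a finger.
- lid (a joint): Lid angle: 0 closed, grows as it opens, 1.57 upright, stop at 1.95 rad. Lid: 0.35 kg, aluminium frame with clear top, 90 x 130 x 40 mm, closed top 71 mm above the bench. It swings freely: it falls shut below about 1.1 rad and falls open to its stop beyond about 1.3 rad.
- lid_handle (a point): Middle of the lid's black handle: a round bar 10 mm thick, parallel to the hinge, 90 mm between its two stems, its axis 40 mm in front of the lid's front face. Closed, it is 53 mm above the bench, at x = -85 mm of the fixture. It turns with the lid.
- lid_hinge (a point): Middle of the lid's hinge axis, at x = 50, z = 31 mm of the fixture; the axis runs along the fixture's y. The handle circles it at a radius of 137 mm.
- block: The tested valve block, in the fixture at the start: light machined block 46 (x) x 62 (y) x 32 (z) mm, 0.17 to 0.35 kg, brass-rimmed ports on top. Origin: centre of its underside; x across its short width, y along its length, z up. Long sides: the faces at +-x; ends: the faces at +-y. In the nest its y lies along the fixture's y.
- rack: The stacking rack, fixed to the bench: steel foot 70 (x) x 86 (y) x 8 mm with two upright guide plates at its +-y sides, open at +-x. Origin: centre of its underside, on the bench; z up. A stacked block lies with its y along the rack's y (either way round), its ends facing the guide plates with 2.5 mm to spare on each side, so fingers fit only at its long sides.
- guides (a point): Point midway between the tops of the rack's guide plates, 116 mm above the bench, above the rack's origin. The plates are 40 mm wide in x, 5 mm thick and 67 mm apart; lips flared outward stand on them, up to 127 mm.
- stack_low: The lower block in the rack, same kind and frame as block, standing on the foot, 8 mm above the bench.
- stack_top: The second block in the rack, same kind and frame, on the lower one; its top is 72 mm above the bench.
- pot: Round grease pot, 63 mm across, 43 mm high, loose bystander; origin: centre of its underside. The bench to its right, round x = 0.43, y = 0.04 m, between the clamp fixture and the blue vice, is always free: room to set the block down.
- glue: Dropper bottle with a red tip, 42 mm across, 128 mm high, loose bystander; origin: centre of its underside.
Things that resemble listed ones, but are neither listed nor needed, are in the scene too. There is more than one size of the rack; the job needs the middle-sized.

How it is judged:
By the outcome, as a careful person would: the job done as asked, in the order asked, and still so for the second after the job is handed in, with the robot touching nothing.
It also fails if it takes over 72 s, if anything falls off the work surface, if the arm or the gripper's body presses on something with over 40 N, if the wrist force passes 120 N, or if a joint passes its speed limit or range.

## Working session

There is one attempt and no reset: what is moved stays moved. The work goes in short steps, Python scripts to look and compute and a tool call to move; the robot and the scene stay as the last step left them, time stands still between calls to the robot, and variables do not carry over. Pictures are saved under pics/ and viewed, at most 10 in all, crops included, and the job is handed in when it is done.

Besides the shell and the picture viewer there is one more tool, called after "Emit:" as a command line: name --argument value ..., lists and objects as JSON in quotes. play_rows: Moves the arm, as the interface text tells. Its arguments: {"type":"object","properties":{"motion":{"type":"array","items":{"type":"array","items":{"type":"array","items":{"type":"number"}}}},"jaw":{"type":"number"},"squeeze":{"type":"number"}},"required":["motion"]}

```bash
ls; mkdir -p pics
python3 - <<'E'
from bench import sensors, optics, job, r
import cv2,numpy as np,pickle
print(sensors.sense())
for n in("scene","top"):
    s=optics.snapshot(n); cv2.imwrite(f"pics/{n}0.png",cv2.resize(s["pixels"][:,:,::-1],(800,600),interpolation=cv2.INTER_CUBIC)); pickle.dump(s,open(f"{n}0.pkl","wb"))
    print(n,s["mtx"],s["R"],s["t"])
E
```

```text
pics
{'time': 0.0, 'joint_pos': array([ 7.20545267e+01,  7.51424623e+00,  8.53285635e+01, -1.39024482e-04,
        8.72618689e+01, -4.89267041e+00]), 'qd': array([-0.07222095,  0.0466691 ,  0.02368077,  0.05925022, -0.01695954,
       -0.05846846]), 'joint_efforts': array([-1.26411453e-05, -5.69392347e+01, -5.00554097e+01, -3.17105978e-04,
        1.49291125e-02,  2.02364470e-05]), 'tool_pos': array([135.3162597 , 583.98374896, 230.26027869]), 'tcp_rot': array([-1.79895691e+02, -8.78962893e-03,  1.66947196e+02]), 'ft_force': array([-0.03982206,  0.61901995, -0.51216932]), 'wrist_torque': array([-0.02671552,  0.00194031, -0.00545796]), 'grip_force': 0.0, 'finger_gap': 85.40253343855257}
scene [[508.67293736   0.         284.38218087]
 [  0.         508.67293736 206.44592017]
 [  0.           0.           1.        ]] [[-0.90355487 -0.42800206 -0.02007095]
 [-0.27972825  0.62472132 -0.72902358]
 [ 0.32456234 -0.65309839 -0.68419426]] [ 476.7265588   296.76261096 1107.43029062]
top [[499.32301893   0.         283.38101649]
 [  0.         499.32301893 208.28653628]
 [  0.           0.           1.        ]] [[ 0.02666409 -0.99928631  0.0267563 ]
 [-0.98656456 -0.03062145 -0.16047645]
 [ 0.16118123 -0.02211786 -0.98667695]] [-139.20281579  589.97878736 1201.6518536 ]
```

View pics/scene0.png

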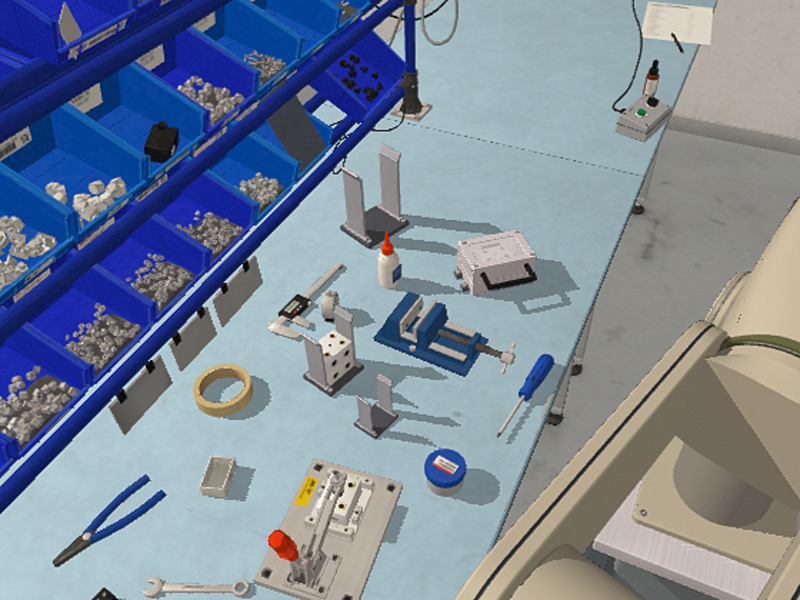

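View pics/top0.png

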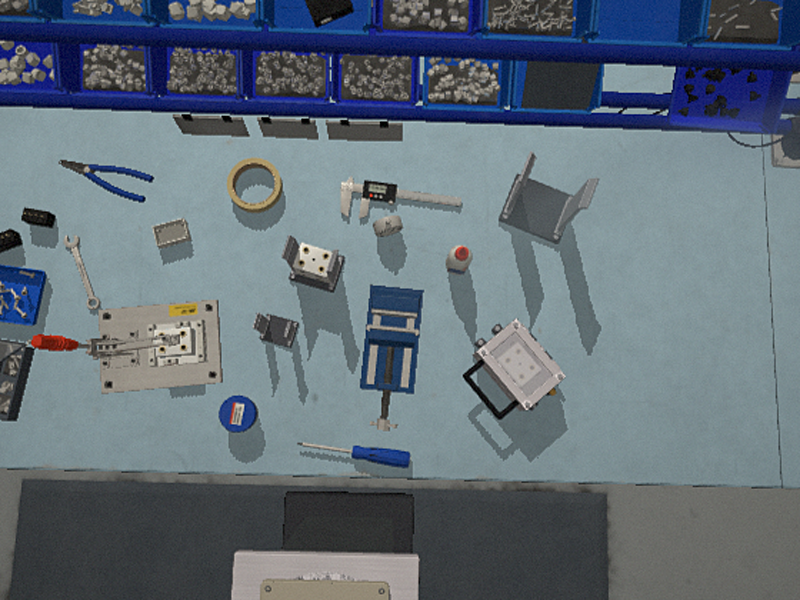

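The views show the fixture with its lid at about (520,365) in the top view and its handle toward lower-left. The middle rack with two blocks is at (315,262), the pot at (238,412) and the glue at (459,258). I'll enlarge the fixture and rack.

Run:
```python
import cv2,numpy as np,pickle
s=pickle.load(open("top0.pkl","rb"));p=s["pixels"][:,:,::-1]
a=p[215:315,315:415];b=p[155:255,180:280]   # origin (u,v)=(315,215),(180,155)
cv2.imwrite("pics/crop0.png",np.hstack([cv2.resize(x,(400,400),interpolation=cv2.INTER_CUBIC) for x in(a,b)]))
```

```text
(no output)
```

View pics/crop0.png

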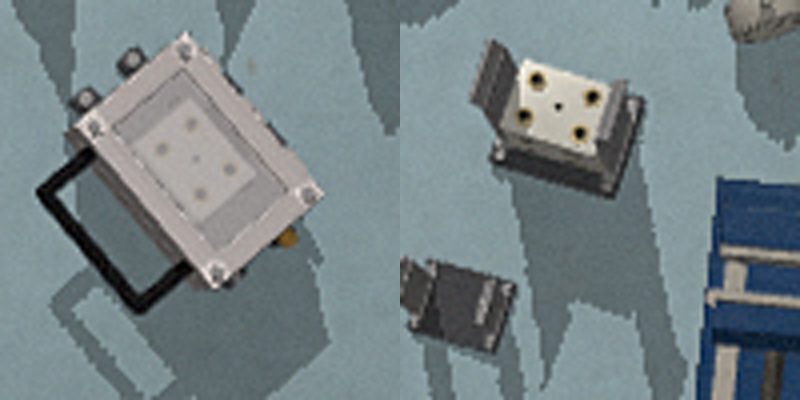

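The fixture crop shows lid corners at (183,38), (323,195), (215,285) and (72,128), with handle bar ends at (42,190) and (140,308). In the rack crop the top-block ports are at (137,79), (193,97), (179,133) and (123,116), and the foot corners at (92,158), (214,196) and (243,98).

```bash
cat > h.py <<'E'
import numpy as np,cv2,pickle
from scipy.spatial.transform import Rotation as Ro
def ray(s,uv,z):
    d=s["R"].T@np.linalg.inv(s["mtx"])@np.array([uv[0],uv[1],1.]);c=-s["R"].T@s["t"]
    return c+d*(z-c[2])/d[2]
def proj(s,X):
    q=s["mtx"]@(s["R"]@np.asarray(X,float)+s["t"]);return q[:2]/q[2]
def wristcam(s,st):
    """turn wrist snapshot into world R,t"""
    T=np.eye(4);T[:3,:3]=Ro.from_euler('xyz',st["tcp_rot"],degrees=True).as_matrix();T[:3,3]=st["tool_pos"]
    W=np.linalg.inv(T@s["T_tool_cam"]);s=dict(s);s["R"]=W[:3,:3];s["t"]=W[:3,3];return s
E
python3 - <<'E'
from h import *
s=pickle.load(open("top0.pkl","rb"))
F=lambda u,v,z:ray(s,(315+u/4,215+v/4),z)
G=lambda u,v,z:ray(s,(180+u/4,155+v/4),z)
np.set_printoptions(precision=1,suppress=True)
c=[F(*p,71) for p in[(183,38),(323,195),(215,285),(72,128)]];print("lid",np.array(c),np.mean(c,0))
for i in range(4):
    d=c[(i+1)%4]-c[i];print(np.linalg.norm(d),np.degrees(np.arctan2(d[1],d[0])))
h=[F(42,190,53),F(140,308,53)];print("handle",np.array(h),np.mean(h,0));d=h[0]-h[1];print(np.linalg.norm(d),np.degrees(np.arctan2(d[1],d[0])))
q=[G(*p,72) for p in[(137,79),(193,97),(179,133),(123,116)]];print("ports",np.array(q),np.mean(q,0))
d=q[0]-q[1]+q[3]-q[2];print(np.degrees(np.arctan2(d[1],d[0])))
f=[G(*p,8) for p in[(92,158),(214,196),(243,98)]];print("foot",np.array(f),(f[0]+f[2])/2,np.linalg.norm(f[0]-f[1]),np.linalg.norm(f[2]-f[1]));d=f[0]-f[1];print(np.degrees(np.arctan2(d[1],d[0])))
print("pot",ray(s,(238*.7,412*.7),43),"glue",ray(s,(461*.7,252*.7),128))
E
```

```text
lid [[ 555.8 -313.    71. ]
 [ 462.1 -398.7   71. ]
 [ 406.2 -332.6   71. ]
 [ 498.4 -245.2   71. ]] [ 480.6 -322.4   71. ]
126.96480912413962 -137.5645621127127
86.51089175389768 130.23785921333396
127.11390408914441 43.48147827829492
88.83466880663636 -49.78718728677875
handle [[ 461.3 -229.3   53. ]
 [ 391.3 -290.2   53. ]] [ 426.3 -259.7   53. ]
92.77303161538507 41.00942172413866
ports [[668.9  51.9  72. ]
 [658.7  16.8  72. ]
 [635.7  24.4  72. ]
 [645.3  59.4  72. ]] [652.1  38.1  72. ]
74.1745839214136
foot [[630.2  86.1   8. ]
 [607.8   6.2   8. ]
 [673.1  -9.8   8. ]] [651.7  38.1   8. ] 82.9531248209389 67.32362153479792
74.27533122129745
pot [388.  157.3  43. ] glue [ 660.6 -211.7  128. ]
```

```bash
cat > plan.py <<'E'
import json,os,sys,numpy as np
from scipy.spatial.transform import Rotation as Ro
def M(x,y,z,yaw):
    return np.array([x,y,z],float),Ro.from_euler('xyz',[180,0,yaw],degrees=True)
def cmd(): return json.load(open("cmd.json")) if os.path.exists("cmd.json") else [135.478,584.509,231.292,166.947]
def go(wps):
    """wps: (x,y,z,yaw[,rows]) per call; prints each call's evenly spaced rows (cm,deg), stores final commanded pose"""
    c=cmd()
    for w in wps:
        n=w[4] if len(w)>4 else 5
        p0,R0=M(*c);p1,R1=M(*w[:4])
        d=R0.inv().apply(p1-p0)/10;a=(R0.inv()*R1).as_rotvec(degrees=True)
        rows=np.round([np.r_[d,a]*(i+1)/n for i in range(n)],2)+0.
        print("[["+",".join("["+",".join(f"{v:g}" for v in r)+"]" for r in rows)+"]]", "d%.0f a%.0f"%(np.linalg.norm(d)*10,np.linalg.norm(a)))
        c=[*(p0+R0.apply(rows[-1][:3]*10)),(c[3]-rows[-1][5]+180)%360-180]
    json.dump(list(map(float,c)),open("cmd.json","w"))
E
python3 -c "
from plan import *
go([(250,450,240,127),(400,300,240,90),(470,80,240,55),(430,-150,200,42.5),(424,-259,120,42.5),(424,-259,35,42.5)])"
```

```text
[[[-2.84,-2.1,-0.17,0,0,7.99],[-5.68,-4.21,-0.35,0,0,15.98],[-8.52,-6.31,-0.52,0,0,23.97],[-11.36,-8.41,-0.7,0,0,31.96],[-14.19,-10.52,-0.87,0,0,39.95]]] d177 a40
[[[-4.2,0.59,0,0,0,7.4],[-8.4,1.18,0,0,0,14.8],[-12.6,1.78,0,0,0,22.2],[-16.81,2.37,0,0,0,29.6],[-21.01,2.96,0,0,0,37]]] d212 a37
[[[-4.4,1.4,0,0,0,7],[-8.8,2.8,0,0,0,14],[-13.2,4.2,0,0,0,21],[-17.6,5.6,0,0,0,28],[-22,7,0,0,0,35]]] d231 a35
[[[-4.23,1.98,0.8,0,0,2.5],[-8.45,3.97,1.6,0,0,5],[-12.68,5.95,2.4,0,0,7.5],[-16.91,7.93,3.2,0,0,10],[-21.13,9.91,4,0,0,12.5]]] d237 a12
[[[-1.56,1.53,1.6,0,0,0],[-3.12,3.05,3.2,0,0,0],[-4.69,4.58,4.8,0,0,0],[-6.25,6.11,6.4,0,0,0],[-7.81,7.64,8,0,0,0]]] d135 a0
[[[0,0,1.7,0,0,0],[0,0,3.4,0,0,0],[0,0,5.1,0,0,0],[0,0,6.8,0,0,0],[0,0,8.5,0,0,0]]] d85 a0
```

Emit:
play_rows --motion '[[[-2.84, -2.1, -0.17, 0, 0, 7.99], [-5.68, -4.21, -0.35, 0, 0, 15.98], [-8.52, -6.31, -0.52, 0, 0, 23.97], [-11.36, -8.41, -0.7, 0, 0, 31.96], [-14.19, -10.52, -0.87, 0, 0, 39.95]]]' --jaw 0.4

```text
time: 0.6
tool_pos: [250.5, 448.6, 239.6]
tcp_rot: [-180.0, 0.0, 126.7]
ft_force: [0.5, 0.2, -0.1]
finger_gap: 34.2
grip_force: 0.0
```

Emit:
play_rows --motion '[[[-4.2, 0.59, 0, 0, 0, 7.4], [-8.4, 1.18, 0, 0, 0, 14.8], [-12.6, 1.78, 0, 0, 0, 22.2], [-16.81, 2.37, 0, 0, 0, 29.6], [-21.01, 2.96, 0, 0, 0, 37]]]'

```text
time: 1.1
tool_pos: [400.8, 298.5, 239.7]
tcp_rot: [-180.0, 0.0, 89.7]
ft_force: [0.6, 1.4, -0.3]
finger_gap: 34.4
grip_force: 0.0
```

Emit:
play_rows --motion '[[[-4.4, 1.4, 0, 0, 0, 7], [-8.8, 2.8, 0, 0, 0, 14], [-13.2, 4.2, 0, 0, 0, 21], [-17.6, 5.6, 0, 0, 0, 28], [-22, 7, 0, 0, 0, 35]]]'

```text
time: 1.6
tool_pos: [470.0, 78.1, 239.7]
tcp_rot: [-180.0, 0.0, 54.7]
ft_force: [0.8, 1.0, 0.0]
finger_gap: 34.0
grip_force: 0.0
```

Emit:
play_rows --motion '[[[-4.23, 1.98, 0.8, 0, 0, 2.5], [-8.45, 3.97, 1.6, 0, 0, 5], [-12.68, 5.95, 2.4, 0, 0, 7.5], [-16.91, 7.93, 3.2, 0, 0, 10], [-21.13, 9.91, 4, 0, 0, 12.5]]]'

```text
time: 2.1
tool_pos: [429.1, -151.6, 199.5]
tcp_rot: [-180.0, -0.0, 42.4]
ft_force: [0.8, -0.0, -0.3]
finger_gap: 34.0
grip_force: 0.0
```

Emit:
play_rows --motion '[[[-1.56, 1.53, 1.6, 0, 0, 0], [-3.12, 3.05, 3.2, 0, 0, 0], [-4.69, 4.58, 4.8, 0, 0, 0], [-6.25, 6.11, 6.4, 0, 0, 0], [-7.81, 7.64, 8, 0, 0, 0]]]'

```text
time: 2.6
tool_pos: [423.5, -259.8, 119.0]
tcp_rot: [-180.0, 0.0, 42.5]
ft_force: [-0.2, 0.3, 1.3]
finger_gap: 34.0
grip_force: 0.0
```

Run:
```python
from bench import sensors, optics
from h import *
st=sensors.sense();print(st["time"],st["tool_pos"],st["tcp_rot"],st["finger_gap"])
s=optics.snapshot("wrist");cv2.imwrite("pics/w1.png",s["pixels"][:,:,::-1]);w=wristcam(s,st);print(s["T_tool_cam"])
pickle.dump(w,open("w1.pkl","wb"))
```

```text
2.6 [ 423.53939833 -259.80926304  118.97646741] [-1.79964680e+02  6.47076634e-03  4.24834286e+01] 34.02682584217259
[[ 2.70932330e-04 -9.63981734e-01 -2.65968311e-01  6.75472471e+01]
 [ 9.99999535e-01  5.07195480e-04 -8.19627623e-04  4.07143298e-01]
 [ 9.25003983e-04 -2.65967965e-01  9.63981424e-01 -1.42370484e+02]
 [ 0.00000000e+00  0.00000000e+00  0.00000000e+00  1.00000000e+00]]
```

View pics/w1.png

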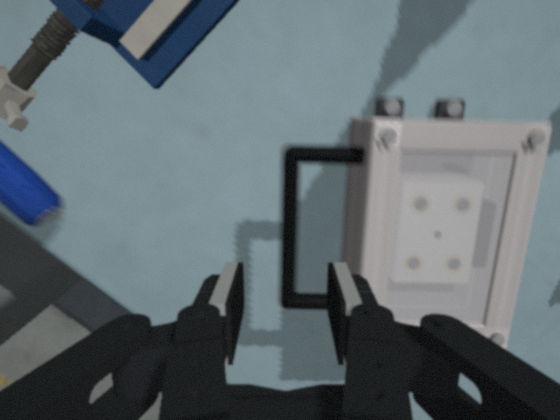

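The wrist view shows the handle bar vertical at u≈290, with v from 155 to 303, between the fingers. I'll convert that to a position.

```bash
python3 - <<'E'
from h import *
np.set_printoptions(precision=1,suppress=True)
w=pickle.load(open("w1.pkl","rb"))
a,b=ray(w,(292,155),53),ray(w,(290,302),53);print(a,b,(a+b)/2,np.degrees(np.arctan2(*(a-b)[1::-1])))
c=[ray(w,p,71) for p in((378,120),(553,122),(500,350))];print(np.array(c));d=c[1]-c[0];print(np.degrees(np.arctan2(d[1],d[0])))
q=[ray(w,p,56) for p in[(420,204),(463,204),(454,264),(414,263)]];print(np.mean(q,0))
E
python3 -c "
from plan import *
c=np.array([481.,-322]);ex=np.array([.676,-.737])
def hp(th,off=0):
    f=np.radians(9.3+th);p=c+ex*(50-137*np.cos(f)+off);return (p[0],p[1],31+137*np.sin(f)-18,42.5)
print(hp(0))
go([(*hp(0),5)]);go([(*hp(0),4)]);go([hp(t) for t in range(10,101,10)]+[hp(104)])"
```

```text
[ 459.6 -232.1   53. ] [ 393.1 -292.    53. ] [ 426.4 -262.1   53. ] 41.99406476987874
[[ 501.9 -250.1   71. ]
 [ 559.2 -314.1   71. ]
 [ 460.  -396.3   71. ]]
-48.133493696092614
[ 483.1 -324.2   56. ]
(np.float64(423.40531839213276), np.float64(-259.2081651701211), np.float64(35.139723491160474), 42.5)
[[[-0.01,-0.01,0,0,0,0],[-0.02,-0.01,-0.01,0,0,0],[-0.03,-0.02,-0.01,0,0,0],[-0.05,-0.02,-0.01,0,0,0],[-0.06,-0.03,-0.01,0,0,0]]] d1 a0
[[[0,0,0,0,0,0],[0,0,0,0,0,0],[0,0,0,0,0,0],[0,0,0,0,0,0]]] d0 a0
[[[0,0.12,-0.46,0,0,0],[0,0.24,-0.93,0,0,0],[0,0.36,-1.39,0,0,0],[0,0.47,-1.86,0,0,0],[0,0.59,-2.32,0,0,0]]] d24 a0
[[[0,0.2,-0.44,0,0,0],[0,0.39,-0.87,0,0,0],[0,0.59,-1.31,0,0,0],[0,0.79,-1.74,0,0,0],[0,0.98,-2.18,0,0,0]]] d24 a0
[[[0,0.27,-0.39,0,0,0],[0,0.54,-0.79,0,0,0],[0,0.81,-1.18,0,0,0],[0,1.08,-1.57,0,0,0],[0,1.35,-1.97,0,0,0]]] d24 a0
[[[0,0.33,-0.34,0,0,0],[0,0.67,-0.68,0,0,0],[0,1,-1.02,0,0,0],[0,1.34,-1.37,0,0,0],[0.01,1.67,-1.71,0,0,0]]] d24 a0
[[[0,0.39,-0.28,0,0,0],[0,0.78,-0.56,0,0,0],[0,1.16,-0.83,0,0,0],[0,1.55,-1.11,0,0,0],[0,1.94,-1.39,0,0,0]]] d24 a0
[[[0,0.43,-0.21,0,0,0],[0,0.86,-0.41,0,0,0],[0,1.29,-0.62,0,0,0],[0,1.72,-0.83,0,0,0],[0,2.15,-1.04,0,0,0]]] d24 a0
[[[0,0.46,-0.13,0,0,0],[0,0.92,-0.26,0,0,0],[0,1.38,-0.39,0,0,0],[0,1.84,-0.51,0,0,0],[0,2.3,-0.64,0,0,0]]] d24 a0
[[[0,0.48,-0.05,0,0,0],[0,0.95,-0.1,0,0,0],[0,1.43,-0.14,0,0,0],[0,1.9,-0.19,0,0,0],[0,2.38,-0.24,0,0,0]]] d24 a0
[[[0,0.48,0.04,0,0,0],[0,0.95,0.07,0,0,0],[0,1.43,0.11,0,0,0],[0,1.9,0.14,0,0,0],[0,2.38,0.18,0,0,0]]] d24 a0
[[[0,0.46,0.12,0,0,0],[0,0.92,0.24,0,0,0],[0,1.39,0.35,0,0,0],[0,1.85,0.47,0,0,0],[0,2.31,0.59,0,0,0]]] d24 a0
[[[0,0.18,0.07,0,0,0],[0,0.36,0.14,0,0,0],[0,0.54,0.21,0,0,0],[0,0.71,0.28,0,0,0],[0,0.89,0.35,0,0,0]]] d10 a0
```

```bash
python3 -c "
from plan import *
json.dump([424.,-259.,120.,42.5],open('cmd.json','w'))
c=np.array([483.,-324]);ex=np.array([.676,-.737])
def hp(th,off=0):
    f=np.radians(9.3+th);p=c+ex*(50-137*np.cos(f)+off);return (p[0],p[1],31+137*np.sin(f)-18,42.5)
go([hp(0)]+[hp(t) for t in (15,30,45,60,75,90,105)])"
```

```text
[[[-0.01,0.05,1.7,0,0,0],[-0.02,0.1,3.39,0,0,0],[-0.03,0.15,5.09,0,0,0],[-0.04,0.21,6.79,0,0,0],[-0.05,0.26,8.49,0,0,0]]] d85 a0
[[[0,0.21,-0.69,0,0,0],[0,0.41,-1.37,0,0,0],[0,0.62,-2.06,0,0,0],[0,0.83,-2.74,0,0,0],[0,1.03,-3.43,0,0,0]]] d36 a0
[[[0,0.38,-0.61,0,0,0],[0,0.75,-1.21,0,0,0],[0,1.13,-1.82,0,0,0],[0,1.51,-2.43,0,0,0],[0.01,1.89,-3.04,0,0,0]]] d36 a0
[[[0,0.52,-0.49,0,0,0],[0,1.04,-0.98,0,0,0],[0,1.56,-1.47,0,0,0],[0,2.08,-1.96,0,0,0],[0,2.6,-2.45,0,0,0]]] d36 a0
[[[0,0.63,-0.34,0,0,0],[0,1.26,-0.67,0,0,0],[0,1.89,-1.01,0,0,0],[0,2.52,-1.35,0,0,0],[0,3.16,-1.69,0,0,0]]] d36 a0
[[[0,0.7,-0.16,0,0,0],[0,1.39,-0.32,0,0,0],[0,2.09,-0.49,0,0,0],[0,2.78,-0.65,0,0,0],[0,3.48,-0.81,0,0,0]]] d36 a0
[[[0,0.71,0.02,0,0,0],[0,1.43,0.04,0,0,0],[0,2.14,0.07,0,0,0],[0,2.86,0.09,0,0,0],[0,3.57,0.11,0,0,0]]] d36 a0
[[[0,0.69,0.21,0,0,0],[0,1.37,0.41,0,0,0],[0,2.06,0.62,0,0,0],[0,2.74,0.83,0,0,0],[0,3.43,1.03,0,0,0]]] d36 a0
```

Emit:
play_rows --motion '[[[-0.01, 0.05, 1.7, 0, 0, 0], [-0.02, 0.1, 3.39, 0, 0, 0], [-0.03, 0.15, 5.09, 0, 0, 0], [-0.04, 0.21, 6.79, 0, 0, 0], [-0.05, 0.26, 8.49, 0, 0, 0]]]'

```text
time: 3.15
tool_pos: [425.1, -260.9, 34.1]
tcp_rot: [-180.0, 0.0, 42.5]
ft_force: [0.1, -0.1, 0.1]
finger_gap: 34.2
grip_force: 0.0
```

Emit:
play_rows --motion '[[[0, 0, 0, 0, 0, 0], [0, 0, 0, 0, 0, 0], [0, 0, 0, 0, 0, 0], [0, 0, 0, 0, 0, 0]]]' --jaw 0 --squeeze 25

```text
time: 3.55
tool_pos: [424.1, -260.1, 35.1]
tcp_rot: [-179.8, 0.0, 42.5]
ft_force: [-6.3, 4.6, -0.1]
finger_gap: 8.9
grip_force: 24.8
```

Handle gripped (forces are small). Swinging the lid.

Emit:
play_rows --motion '[[[0, 0.21, -0.69, 0, 0, 0], [0, 0.41, -1.37, 0, 0, 0], [0, 0.62, -2.06, 0, 0, 0], [0, 0.83, -2.74, 0, 0, 0], [0, 1.03, -3.43, 0, 0, 0]]]'

```text
time: 4.05
tool_pos: [430.9, -267.8, 69.7]
tcp_rot: [-179.8, 0.1, 42.5]
ft_force: [-4.7, 1.5, -0.5]
finger_gap: 8.8
grip_force: 24.5
```

Emit:
play_rows --motion '[[[0, 0.38, -0.61, 0, 0, 0], [0, 0.75, -1.21, 0, 0, 0], [0, 1.13, -1.82, 0, 0, 0], [0, 1.51, -2.43, 0, 0, 0], [0.01, 1.89, -3.04, 0, 0, 0]]]'

```text
time: 4.55
tool_pos: [443.1, -281.7, 100.6]
tcp_rot: [-179.7, 0.1, 42.5]
ft_force: [-10.4, 2.4, 5.8]
finger_gap: 8.7
grip_force: 24.6
```

Emit:
play_rows --motion '[[[0, 0.52, -0.49, 0, 0, 0], [0, 1.04, -0.98, 0, 0, 0], [0, 1.56, -1.47, 0, 0, 0], [0, 2.08, -1.96, 0, 0, 0], [0, 2.6, -2.45, 0, 0, 0]]]'

```text
time: 5.05
tool_pos: [462.0, -302.5, 126.7]
tcp_rot: [-180.0, 0.1, 42.5]
ft_force: [-6.3, -0.3, 3.5]
finger_gap: 9.3
grip_force: 24.5
```

Emit:
play_rows --motion '[[[0, 0.63, -0.34, 0, 0, 0], [0, 1.26, -0.67, 0, 0, 0], [0, 1.89, -1.01, 0, 0, 0], [0, 2.52, -1.35, 0, 0, 0], [0, 3.16, -1.69, 0, 0, 0]]]'

```text
time: 5.55
tool_pos: [483.5, -326.7, 142.9]
tcp_rot: [179.9, 0.1, 42.4]
ft_force: [-4.2, -6.0, -5.9]
finger_gap: 8.9
grip_force: 24.2
```

Emit:
play_rows --motion '[[[0, 0.7, -0.16, 0, 0, 0], [0, 1.39, -0.32, 0, 0, 0], [0, 2.09, -0.49, 0, 0, 0], [0, 2.78, -0.65, 0, 0, 0], [0, 3.48, -0.81, 0, 0, 0]]]'

```text
time: 6.05
tool_pos: [506.6, -352.6, 150.6]
tcp_rot: [180.0, 0.2, 42.4]
ft_force: [-6.6, -5.9, -3.7]
finger_gap: 9.0
grip_force: 24.3
```

Emit:
play_rows --motion '[[[0, 0.71, 0.02, 0, 0, 0], [0, 1.43, 0.04, 0, 0, 0], [0, 2.14, 0.07, 0, 0, 0], [0, 2.86, 0.09, 0, 0, 0], [0, 3.57, 0.11, 0, 0, 0]]]'

```text
time: 6.55
tool_pos: [530.4, -378.9, 149.1]
tcp_rot: [-180.0, 0.2, 42.4]
ft_force: [-6.8, -4.4, -6.2]
finger_gap: 9.2
grip_force: 24.3
```

Emit:
play_rows --motion '[[[0, 0.69, 0.21, 0, 0, 0], [0, 1.37, 0.41, 0, 0, 0], [0, 2.06, 0.62, 0, 0, 0], [0, 2.74, 0.83, 0, 0, 0], [0, 3.43, 1.03, 0, 0, 0]]]'

```text
time: 7.05
tool_pos: [553.3, -404.3, 138.7]
tcp_rot: [-180.0, 0.2, 42.4]
ft_force: [-8.5, -4.7, -3.4]
finger_gap: 9.2
grip_force: 24.2
```

```bash
python3 -c "
from plan import *
c=cmd();print(c)
go([(c[0],c[1],235,42.5,4),(520,-366,240,80),(483,-324,200,120),(483,-324,180,132.5,3)])"
```

```text
[554.9047073842371, -402.44949489157233, 137.90000000000003, 42.5]
[[[0,0,-2.43,0,0,0],[0,0,-4.85,0,0,0],[0,0,-7.28,0,0,0],[0,0,-9.71,0,0,0]]] d97 a0
[[[-0.02,-1.01,-0.1,0,0,-7.5],[-0.04,-2.02,-0.2,0,0,-15],[-0.07,-3.03,-0.3,0,0,-22.5],[-0.09,-4.04,-0.4,0,0,-30],[-0.11,-5.05,-0.5,0,0,-37.5]]] d51 a38
[[[0.7,-0.87,0.8,0,0,-8],[1.4,-1.75,1.6,0,0,-16],[2.09,-2.62,2.4,0,0,-24],[2.79,-3.5,3.2,0,0,-32],[3.49,-4.37,4,0,0,-40]]] d69 a40
[[[0,0,0.67,0,0,-4.17],[0,0,1.33,0,0,-8.33],[0,0,2,0,0,-12.5]]] d20 a13
```

Emit:
play_rows --motion '[[[0, 0, 0, 0, 0, 0], [0, 0, 0, 0, 0, 0], [0, 0, 0, 0, 0, 0], [0, 0, 0, 0, 0, 0]]]' --jaw 0.45

```text
time: 7.45
tool_pos: [555.3, -402.3, 138.8]
tcp_rot: [179.9, -0.0, 42.5]
ft_force: [-0.2, 0.0, 0.6]
finger_gap: 38.4
grip_force: 0.0
```

Emit:
play_rows --motion '[[[0, 0, -2.43, 0, 0, 0], [0, 0, -4.85, 0, 0, 0], [0, 0, -7.28, 0, 0, 0], [0, 0, -9.71, 0, 0, 0]]]'

```text
time: 7.85
tool_pos: [555.0, -402.1, 236.4]
tcp_rot: [180.0, -0.0, 42.5]
ft_force: [1.2, 0.1, 0.7]
finger_gap: 38.4
grip_force: 0.0
```

Emit:
play_rows --motion '[[[-0.02, -1.01, -0.1, 0, 0, -7.5], [-0.04, -2.02, -0.2, 0, 0, -15], [-0.07, -3.03, -0.3, 0, 0, -22.5], [-0.09, -4.04, -0.4, 0, 0, -30], [-0.11, -5.05, -0.5, 0, 0, -37.5]]]' --jaw 0.87

```text
time: 8.35
tool_pos: [519.8, -365.4, 240.5]
tcp_rot: [180.0, 0.0, 80.3]
ft_force: [-0.4, 0.8, -0.1]
finger_gap: 74.3
grip_force: 0.0
```

Emit:
play_rows --motion '[[[0.7, -0.87, 0.8, 0, 0, -8], [1.4, -1.75, 1.6, 0, 0, -16], [2.09, -2.62, 2.4, 0, 0, -24], [2.79, -3.5, 3.2, 0, 0, -32], [3.49, -4.37, 4, 0, 0, -40]]]'

```text
time: 8.85
tool_pos: [482.9, -323.4, 200.1]
tcp_rot: [180.0, 0.0, 120.4]
ft_force: [0.8, 0.6, 0.9]
finger_gap: 73.7
grip_force: 0.0
```

Emit:
play_rows --motion '[[[0, 0, 0.67, 0, 0, -4.17], [0, 0, 1.33, 0, 0, -8.33], [0, 0, 2, 0, 0, -12.5], [0, 0, 2, 0, 0, -12.5]]]'

```text
time: 9.25
tool_pos: [482.7, -323.3, 179.3]
tcp_rot: [-180.0, -0.1, 132.6]
ft_force: [-0.6, 0.6, -0.2]
finger_gap: 74.6
grip_force: 0.0
```

Run:
```python
from bench import sensors, optics
from h import *
st=sensors.sense();print(st["time"],st["tool_pos"],st["tcp_rot"],st["finger_gap"])
s=optics.snapshot("wrist");w=wristcam(s,st);t=optics.snapshot("top")
cv2.imwrite("pics/w2.png",np.hstack([cv2.resize(s["pixels"],(480,360)),cv2.resize(t["pixels"][200:320,310:416],(318,360))])[:,:,::-1])
pickle.dump(w,open("w2.pkl","wb"))
```

```text
9.25 [ 482.6507225  -323.34159867  179.28552726] [-1.79996515e+02 -7.44896863e-02  1.32588850e+02] 74.5767813029575
```

View pics/w2.png

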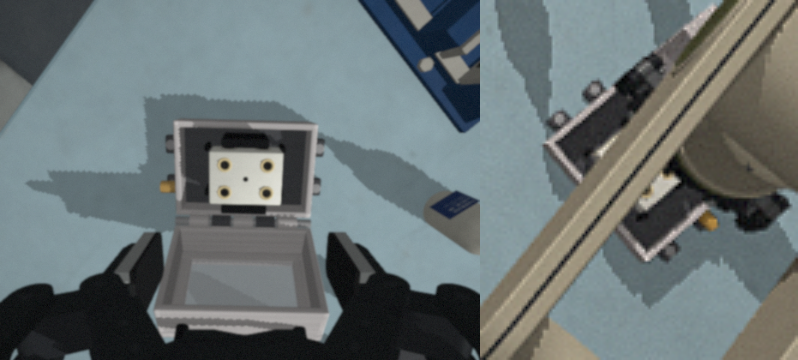

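The lid stands open behind the shell. The block is in the nest with ports at (224,165), (267,166), (266,192) and (224,192) in the scaled view.

```bash
python3 - <<'E'
from h import *
np.set_printoptions(precision=1,suppress=True)
w=pickle.load(open("w2.pkl","rb"));k=560/480
q=[ray(w,(u*k,v*k),56) for u,v in[(224,165),(267,166),(266,192),(224,192)]];print(np.array(q),np.mean(q,0))
d=q[1]-q[0]+q[2]-q[3];print(np.degrees(np.arctan2(d[1],d[0])))
q=[ray(w,(u*k,v*k),30) for u,v in[(174,121),(319,123),(310,217),(178,217)]];print(np.array(q),np.mean(q,0))
E
python3 -c "
from plan import *
c=cmd();print(c)
go([(483.5,-324.5,70,132.5),(483.5,-324.5,16,132.5)])"
```

```text
[[ 462.  -325.8   56. ]
 [ 489.2 -302.    56. ]
 [ 504.4 -319.    56. ]
 [ 477.8 -343.5   56. ]] [ 483.3 -322.6   56. ]
41.91477582261388
[[ 405.2 -331.2   30. ]
 [ 501.4 -245.    30. ]
 [ 559.5 -312.9   30. ]
 [ 465.8 -399.1   30. ]] [ 483.  -322.1   30. ]
[483.0006194230975, -324.00192266686736, 180.00000000000006, 132.5]
[[[-0.01,0,2.2,0,0,0],[-0.03,0,4.4,0,0,0],[-0.04,0,6.6,0,0,0],[-0.06,0,8.8,0,0,0],[-0.07,0,11,0,0,0]]] d110 a0
[[[0,0,1.08,0,0,0],[0,0,2.16,0,0,0],[0,0,3.24,0,0,0],[0,0,4.32,0,0,0],[0,0,5.4,0,0,0]]] d54 a0
```

Emit:
play_rows --motion '[[[0.05, 0.05, 2.2, 0, 0, 0], [0.05, 0.05, 4.4, 0, 0, 0], [0.05, 0.05, 6.6, 0, 0, 0], [0.05, 0.05, 8.8, 0, 0, 0], [0.05, 0.05, 11, 0, 0, 0]]]'

```text
time: 9.85
tool_pos: [483.5, -323.6, 70.0]
tcp_rot: [180.0, 0.1, 132.4]
ft_force: [-0.3, 0.6, -0.0]
finger_gap: 74.7
grip_force: 0.0
```

Emit:
play_rows --motion '[[[0, 0, 1.1, 0, 0, 0], [0, 0, 2.2, 0, 0, 0], [0, 0, 3.3, 0, 0, 0], [0, 0, 4.4, 0, 0, 0], [0, 0, 5.4, 0, 0, 0]]]'

```text
time: 10.35
tool_pos: [483.4, -323.5, 15.6]
tcp_rot: [180.0, 0.0, 132.5]
ft_force: [0.0, -0.3, -1.2]
finger_gap: 74.3
grip_force: 0.0
```

Emit:
play_rows --motion '[[[0, 0, 0, 0, 0, 0], [0, 0, 0, 0, 0, 0], [0, 0, 0, 0, 0, 0], [0, 0, 0, 0, 0, 0]]]' --jaw 0.5 --squeeze 35

```text
time: 10.75
tool_pos: [483.0, -323.2, 16.1]
tcp_rot: [-180.0, -0.0, 132.5]
ft_force: [-0.2, -0.2, -2.6]
finger_gap: 61.4
grip_force: 40.2
```

Emit:
play_rows --motion '[[[0, 0, -0.3, 0, 0, 0], [0, 0, -0.8, 0, 0, 0], [0, 0, -1.4, 0, 0, 0], [0, 0, -2, 0, 0, 0]]]'

```text
time: 11.15
tool_pos: [483.0, -323.2, 36.6]
tcp_rot: [180.0, -0.0, 132.5]
ft_force: [-0.3, 1.1, -2.7]
finger_gap: 61.3
grip_force: 40.2
```

Emit:
play_rows --motion '[[[0, 0, 0.6, 0, 0, 0], [0, 0, 1.2, 0, 0, 0], [0, 0, 1.7, 0, 0, 0], [0, 0, 2, 0, 0, 0], [0, 0, 2, 0, 0, 0]]]'

```text
time: 11.65
tool_pos: [482.9, -323.3, 15.5]
tcp_rot: [-180.0, -0.0, 132.5]
ft_force: [0.4, 0.7, -3.6]
finger_gap: 61.7
grip_force: 40.3
```

Emit:
play_rows --motion '[[[0, 0, 0, 0, 0, 0], [0, 0, 0, 0, 0, 0], [0, 0, -0.3, 0, 0, 0], [0, 0, -0.7, 0, 0, 0], [0, 0, -0.7, 0, 0, 0]]]' --jaw 0.85

```text
time: 12.15
tool_pos: [483.8, -323.9, 24.3]
tcp_rot: [180.0, 0.1, 132.5]
ft_force: [-0.0, -0.5, 1.2]
finger_gap: 72.6
grip_force: 0.0
```

Emit:
play_rows --motion '[[[0, 0, 0, 0, 0, 0], [0, 0, 0, 0, 0, 0], [0, 0, 0, 0, 0, 0], [0, 0, 0, 0, 0, 0]]]' --jaw 0.5 --squeeze 40

```text
time: 12.55
tool_pos: [483.5, -323.7, 23.8]
tcp_rot: [180.0, 0.1, 132.5]
ft_force: [-0.9, 0.8, 6.0]
finger_gap: 61.5
grip_force: 44.4
```

```bash
python3 -c "
from plan import *
json.dump([483.,-323.3,23.,132.5],open('cmd.json','w'))
go([(483,-323.3,170,132.5),(475,-200,180,140),(445,-50,180,155),(430,40,100,164.2),(430,40,30,164.2),(430,40,1,164.2)])"
```

```text
[[[0,0,-2.94,0,0,0],[0,0,-5.88,0,0,0],[0,0,-8.82,0,0,0],[0,0,-11.76,0,0,0],[0,0,-14.7,0,0,0]]] d147 a0
[[[1.93,1.55,-0.2,0,0,-1.5],[3.85,3.1,-0.4,0,0,-3],[5.78,4.64,-0.6,0,0,-4.5],[7.7,6.19,-0.8,0,0,-6],[9.63,7.74,-1,0,0,-7.5]]] d124 a7
[[[2.39,1.91,0,0,0,-3],[4.78,3.83,0,0,0,-6],[7.16,5.74,0,0,0,-9],[9.55,7.65,0,0,0,-12],[11.94,9.56,0,0,0,-15]]] d153 a15
[[[1.03,1.51,1.6,0,0,-1.84],[2.07,3.01,3.2,0,0,-3.68],[3.1,4.52,4.8,0,0,-5.52],[4.13,6.02,6.4,0,0,-7.36],[5.16,7.53,8,0,0,-9.2]]] d121 a9
[[[0,0,1.4,0,0,0],[0,0,2.8,0,0,0],[0,0,4.2,0,0,0],[0,0,5.6,0,0,0],[0,0,7,0,0,0]]] d70 a0
[[[0,0,0.58,0,0,0],[0,0,1.16,0,0,0],[0,0,1.74,0,0,0],[0,0,2.32,0,0,0],[0,0,2.9,0,0,0]]] d29 a0
```

Emit:
play_rows --motion '[[[0, 0, -2, 0, 0, 0], [0, 0, -5, 0, 0, 0], [0, 0, -8.5, 0, 0, 0], [0, 0, -12, 0, 0, 0], [0, 0, -14.7, 0, 0, 0]]]'

```text
time: 13.05
tool_pos: [483.1, -323.4, 171.7]
tcp_rot: [180.0, 0.0, 132.5]
ft_force: [1.2, -1.3, -2.3]
finger_gap: 61.5
grip_force: 44.9
```

Emit:
play_rows --motion '[[[1.93, 1.55, -0.2, 0, 0, -1.5], [3.85, 3.1, -0.4, 0, 0, -3], [5.78, 4.64, -0.6, 0, 0, -4.5], [7.7, 6.19, -0.8, 0, 0, -6], [9.63, 7.74, -1, 0, 0, -7.5]]]'

```text
time: 13.55
tool_pos: [474.4, -198.8, 179.2]
tcp_rot: [-180.0, -0.1, 140.1]
ft_force: [0.8, -0.2, -2.8]
finger_gap: 61.1
grip_force: 44.9
```

Emit:
play_rows --motion '[[[2.39, 1.91, 0, 0, 0, -3], [4.78, 3.83, 0, 0, 0, -6], [7.16, 5.74, 0, 0, 0, -9], [9.55, 7.65, 0, 0, 0, -12], [11.94, 9.56, 0, 0, 0, -15]]]'

```text
time: 14.05
tool_pos: [444.1, -48.8, 179.2]
tcp_rot: [-180.0, -0.1, 155.1]
ft_force: [-0.8, 0.9, -2.4]
finger_gap: 61.5
grip_force: 45.0
```

Emit:
play_rows --motion '[[[1.03, 1.51, 1.6, 0, 0, -1.84], [2.07, 3.01, 3.2, 0, 0, -3.68], [3.1, 4.52, 4.8, 0, 0, -5.52], [4.13, 6.02, 6.4, 0, 0, -7.36], [5.16, 7.53, 8, 0, 0, -9.2]]]'

```text
time: 14.55
tool_pos: [429.3, 40.8, 98.7]
tcp_rot: [-180.0, -0.1, 164.3]
ft_force: [0.1, 0.2, -1.9]
finger_gap: 61.6
grip_force: 45.0
```

Emit:
play_rows --motion '[[[0, 0, 1.4, 0, 0, 0], [0, 0, 2.8, 0, 0, 0], [0, 0, 4.2, 0, 0, 0], [0, 0, 5.6, 0, 0, 0], [0, 0, 7, 0, 0, 0]]]'

```text
time: 15.05
tool_pos: [429.4, 40.1, 28.8]
tcp_rot: [-180.0, -0.1, 164.2]
ft_force: [0.0, 0.9, -2.6]
finger_gap: 61.0
grip_force: 44.9
```

Emit:
play_rows --motion '[[[0, 0, 0.8, 0, 0, 0], [0, 0, 1.5, 0, 0, 0], [0, 0, 2.1, 0, 0, 0], [0, 0, 2.6, 0, 0, 0], [0, 0, 2.9, 0, 0, 0]]]'

```text
time: 15.55
tool_pos: [430.2, 40.0, 0.8]
tcp_rot: [180.0, 0.0, 164.2]
ft_force: [0.3, -0.1, -2.2]
finger_gap: 61.0
grip_force: 44.8
```

Emit:
play_rows --motion '[[[0, 0, 0, 0, 0, 0], [0, 0, 0, 0, 0, 0]]]'

```text
time: 15.75
tool_pos: [430.4, 40.0, 1.3]
tcp_rot: [180.0, 0.0, 164.2]
ft_force: [0.0, 0.8, -2.3]
finger_gap: 61.1
grip_force: 44.8
```

Emit:
play_rows --motion '[[[0, 0, 0.05, 0, 0, 0], [0, 0, 0.1, 0, 0, 0], [0, 0, 0.1, 0, 0, 0]]]'

```text
time: 16.05
tool_pos: [430.2, 40.0, 0.1]
tcp_rot: [180.0, 0.0, 164.2]
ft_force: [-0.4, 0.7, -1.9]
finger_gap: 61.1
grip_force: 44.8
```

Emit:
play_rows --motion '[[[0, 0, 0.05, 0, 0, 0], [0, 0, 0.05, 0, 0, 0]]]'

```text
time: 16.25
tool_pos: [430.3, 40.0, -0.2]
tcp_rot: [180.0, 0.0, 164.2]
ft_force: [-2.2, 0.1, 2.0]
finger_gap: 61.1
grip_force: 45.3
```

```bash
python3 -c "
from plan import *
json.dump([430.,40.,-.5,164.2],open('cmd.json','w'))
go([(430,40,90,164.2,4),(430,40,100,134.2,4),(430,40,100,92,5),(430,40,90,74.2,3),(430,40,1,74.2,5)])"
```

```text
[[[0,0,-2.26,0,0,0],[0,0,-4.53,0,0,0],[0,0,-6.79,0,0,0],[0,0,-9.05,0,0,0]]] d90 a0
[[[0,0,-0.25,0,0,7.5],[0,0,-0.5,0,0,15],[0,0,-0.75,0,0,22.5],[0,0,-1,0,0,30]]] d10 a30
[[[0,0,0,0,0,8.44],[0,0,0,0,0,16.88],[0,0,0,0,0,25.32],[0,0,0,0,0,33.76],[0,0,0,0,0,42.2]]] d0 a42
[[[0,0,0.33,0,0,5.93],[0,0,0.67,0,0,11.87],[0,0,1,0,0,17.8]]] d10 a18
[[[0,0,1.78,0,0,0],[0,0,3.56,0,0,0],[0,0,5.34,0,0,0],[0,0,7.12,0,0,0],[0,0,8.9,0,0,0]]] d89 a0
```

Emit:
play_rows --motion '[[[0, 0, 0, 0, 0, 0], [0, 0, 0, 0, 0, 0], [0, 0, 0, 0, 0, 0]]]' --jaw 0.87

```text
time: 16.55
tool_pos: [430.4, 40.0, -0.4]
tcp_rot: [180.0, 0.0, 164.2]
ft_force: [-0.2, 0.1, 0.1]
finger_gap: 74.3
grip_force: 0.0
```

Emit:
play_rows --motion '[[[0, 0, -2.26, 0, 0, 0], [0, 0, -4.53, 0, 0, 0], [0, 0, -6.79, 0, 0, 0], [0, 0, -9.05, 0, 0, 0]]]'

```text
time: 16.95
tool_pos: [430.1, 40.0, 90.9]
tcp_rot: [-180.0, 0.0, 164.2]
ft_force: [0.6, -0.1, 0.4]
finger_gap: 74.2
grip_force: 0.0
```

Emit:
play_rows --motion '[[[0, 0, -0.25, 0, 0, 7.5], [0, 0, -0.5, 0, 0, 15], [0, 0, -0.75, 0, 0, 22.5], [0, 0, -1, 0, 0, 30]]]'

```text
time: 17.35
tool_pos: [430.2, 40.0, 100.2]
tcp_rot: [180.0, 0.0, 133.9]
ft_force: [-0.0, 0.2, -0.0]
finger_gap: 74.2
grip_force: 0.0
```

Emit:
play_rows --motion '[[[0, 0, 0, 0, 0, 8.44], [0, 0, 0, 0, 0, 16.88], [0, 0, 0, 0, 0, 25.32], [0, 0, 0, 0, 0, 33.76], [0, 0, 0, 0, 0, 42.2]]]'

```text
time: 17.85
tool_pos: [430.2, 40.0, 100.0]
tcp_rot: [180.0, -0.0, 91.6]
ft_force: [0.4, 1.1, 0.7]
finger_gap: 74.2
grip_force: 0.0
```

Emit:
play_rows --motion '[[[0, 0, 0.33, 0, 0, 5.93], [0, 0, 0.67, 0, 0, 11.87], [0, 0, 1, 0, 0, 17.8], [0, 0, 1, 0, 0, 17.8]]]'

```text
time: 18.25
tool_pos: [429.8, 40.0, 89.5]
tcp_rot: [-180.0, 0.0, 74.1]
ft_force: [-0.8, 0.7, -0.9]
finger_gap: 74.8
grip_force: 0.0
```

Run:
```python
from bench import sensors, optics
from h import *
st=sensors.sense();print(st["time"],st["tool_pos"],st["tcp_rot"],st["finger_gap"])
s=optics.snapshot("wrist");w=wristcam(s,st)
cv2.imwrite("pics/w3.png",s["pixels"][:,:,::-1])
pickle.dump(w,open("w3.pkl","wb"))
```

```text
18.25 [429.75679833  40.02729192  89.52881099] [-1.79954635e+02  9.72498533e-03  7.40994584e+01] 74.77939699129136
```

View pics/w3.png

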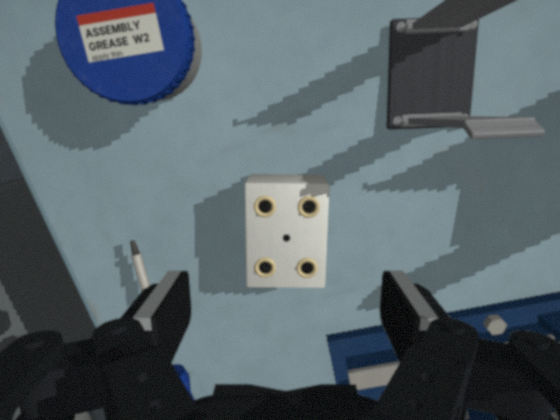

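The block lies flat on the bench at (287,237), midway between the fingers and square to them. I'll grip it by the long sides.

Emit:
play_rows --motion '[[[0, 0, 1.78, 0, 0, 0], [0, 0, 3.56, 0, 0, 0], [0, 0, 5.34, 0, 0, 0], [0, 0, 7.5, 0, 0, 0], [0, 0, 8.9, 0, 0, 0]]]'

```text
time: 18.8
tool_pos: [429.6, 40.0, -0.1]
tcp_rot: [-179.9, 0.0, 74.4]
ft_force: [-0.2, -0.7, 0.4]
finger_gap: 74.2
grip_force: 0.0
```

Emit:
play_rows --motion '[[[0, 0, 0, 0, 0, 0], [0, 0, 0, 0, 0, 0], [0, 0, 0, 0, 0, 0], [0, 0, 0, 0, 0, 0]]]' --jaw 0.3 --squeeze 40

```text
time: 19.2
tool_pos: [430.8, 40.0, 1.8]
tcp_rot: [179.9, -0.0, 74.2]
ft_force: [-0.0, 0.4, -1.8]
finger_gap: 45.2
grip_force: 42.1
```

```bash
python3 -c "
from plan import *
json.dump([430.,40.,1,74.2],open('cmd.json','w'))
go([(430,40,170,74.2),(530,5,200,74.2),(633.5,-27.5,200,74.2)])"
```

```text
[[[0,0,-3.38,0,0,0],[0,0,-6.76,0,0,0],[0,0,-10.14,0,0,0],[0,0,-13.52,0,0,0],[0,0,-16.9,0,0,0]]] d169 a0
[[[-0.13,2.12,-0.6,0,0,0],[-0.26,4.23,-1.2,0,0,0],[-0.39,6.35,-1.8,0,0,0],[-0.52,8.46,-2.4,0,0,0],[-0.64,10.58,-3,0,0,0]]] d110 a0
[[[-0.06,2.17,0,0,0,0],[-0.13,4.34,0,0,0,0],[-0.19,6.5,0,0,0,0],[-0.25,8.67,0,0,0,0],[-0.31,10.84,0,0,0,0]]] d108 a0
```

Emit:
play_rows --motion '[[[0, 0, -2, 0, 0, 0], [0, 0, -5, 0, 0, 0], [0, 0, -9, 0, 0, 0], [0, 0, -13, 0, 0, 0], [0, 0, -16.9, 0, 0, 0]]]'

```text
time: 19.7
tool_pos: [429.9, 40.0, 172.1]
tcp_rot: [180.0, -0.0, 74.2]
ft_force: [0.6, -0.0, -1.0]
finger_gap: 45.3
grip_force: 42.2
```

Emit:
play_rows --motion '[[[-0.13, 2.12, -0.6, 0, 0, 0], [-0.26, 4.23, -1.2, 0, 0, 0], [-0.39, 6.35, -1.8, 0, 0, 0], [-0.52, 8.46, -2.4, 0, 0, 0], [-0.64, 10.58, -3, 0, 0, 0]]]'

```text
time: 20.2
tool_pos: [530.9, 4.7, 200.6]
tcp_rot: [180.0, -0.0, 74.2]
ft_force: [-0.7, -0.6, -2.1]
finger_gap: 45.2
grip_force: 42.3
```

Emit:
play_rows --motion '[[[-0.06, 2.17, 0, 0, 0, 0], [-0.13, 4.34, 0, 0, 0, 0], [-0.19, 6.5, 0, 0, 0, 0], [-0.25, 8.67, 0, 0, 0, 0], [-0.31, 10.84, 0, 0, 0, 0]]]'

```text
time: 20.7
tool_pos: [634.3, -27.7, 200.1]
tcp_rot: [-180.0, 0.0, 74.2]
ft_force: [0.5, -0.0, -2.8]
finger_gap: 45.6
grip_force: 42.3
```

Emit:
play_rows --motion '[[[0, 0, 0, 0, 0, 0], [0, 0, 0, 0, 0, 0]]]'

```text
time: 20.9
tool_pos: [633.4, -27.5, 199.7]
tcp_rot: [-179.9, 0.0, 74.2]
ft_force: [-0.3, 0.1, -2.5]
finger_gap: 45.5
grip_force: 42.4
```

Run:
```python
from bench import sensors, optics
from h import *
st=sensors.sense();print(st["time"],st["tool_pos"],st["tcp_rot"],st["finger_gap"])
s=optics.snapshot("wrist");w=wristcam(s,st)
cv2.imwrite("pics/w4.png",cv2.resize(s["pixels"][:,:,::-1],(800,600),interpolation=cv2.INTER_CUBIC))
pickle.dump(w,open("w4.pkl","wb"))
```

```text
20.9 [633.37131181 -27.48544871 199.73436297] [-1.79946912e+02  4.66016567e-03  7.42001038e+01] 45.49767851408382
```

View pics/w4.png

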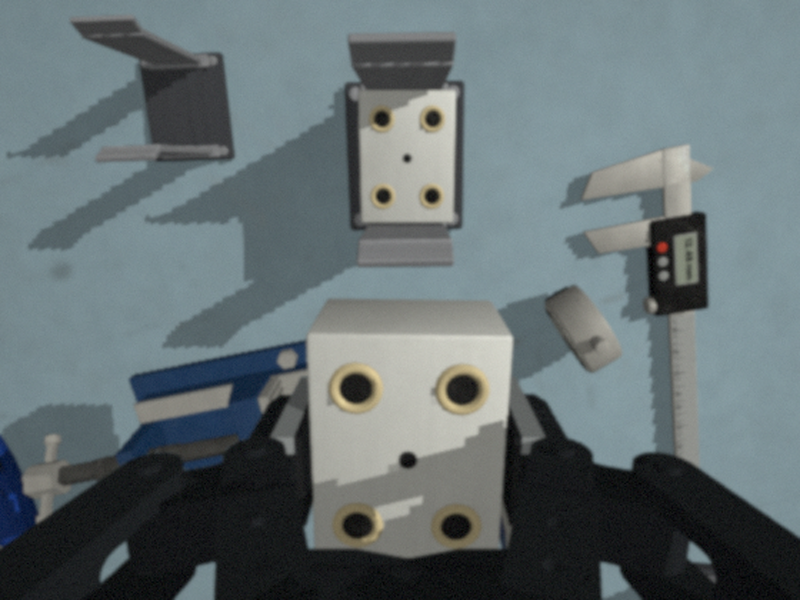

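The stack ports are at (382,119), (432,119), (431,196) and (383,196). The guide inner top edges are at v≈65 and 237, with lips beyond at 35 and 265. The held block's ports are at (356,388), (462,388), (456,525) and (357,525).

Run:
```python
from h import *
np.set_printoptions(precision=1,suppress=True)
w=pickle.load(open("w4.pkl","rb"))
P=lambda u,v,z:ray(w,(u*.7,v*.7),z)
a=np.radians(74.2);ey=np.array([np.cos(a),np.sin(a),0]);ex=np.array([np.sin(a),-np.cos(a),0]);t=np.array([633.4,-27.5,0])
def show(n,p):
    d=p-t;print(n,p,"rel tool-aligned rack x,y: %.1f %.1f"%(d@ex,d@ey))
def ports(n,uv,z):
    q=np.array([P(*p,z) for p in uv]);show(n,q.mean(0));d=q[0]-q[3]+q[1]-q[2];print("  yaw",np.degrees(np.arctan2(d[1],d[0])),"size",np.linalg.norm(q[0]-q[1]),np.linalg.norm(q[0]-q[3]))
for z in(228,231):ports("held",[(356,388),(462,388),(456,525),(357,525)],z)
ports("stack",[(382,119),(432,119),(431,196),(383,196)],72)
for n,u0,u1,v,z in(("far116",353,453,65,116),("near116",361,453,237,116),("far127",348,455,35,127),("near127",358,452,265,127)):
    show(n,P((u0+u1)/2,v,z))
f=[P(*p,8) for p in((346,83),(463,82),(462,229),(349,229))];show("foot",np.mean(f,0))
```

```text
held [633.5 -28.7 228. ] rel tool-aligned rack x,y: 0.4 -1.1
  yaw 73.29756971541991 size 24.347947449469597 36.71081318075305
held [634. -27. 231.] rel tool-aligned rack x,y: 0.4 0.7
  yaw 73.29756971541991 size 23.707768185046017 35.745577756813226
stack [652.2  38.9  72. ] rel tool-aligned rack x,y: -0.0 69.0
  yaw 74.20825074495492 size 23.767938997824498 35.87588811789665
far116 [660.2  72.5 116. ] rel tool-aligned rack x,y: -1.5 103.5
near116 [643.5   7.9 116. ] rel tool-aligned rack x,y: 0.1 36.8
far127 [662.   80.6 127. ] rel tool-aligned rack x,y: -1.9 111.8
near127 [640.   -1.4 127. ] rel tool-aligned rack x,y: -0.7 26.9
foot [651.   39.6   8. ] rel tool-aligned rack x,y: -1.3 69.3
```

Emit:
play_rows --motion '[[[1.4, 0, 0, 0, 0, 0], [2.8, 0, 0, 0, 0, 0], [4.2, 0, 0, 0, 0, 0], [5.6, 0, 0, 0, 0, 0], [6.93, -0.02, 0, 0, 0, 0]]]'

```text
time: 21.45
tool_pos: [652.5, 41.1, 200.1]
tcp_rot: [180.0, -0.0, 74.3]
ft_force: [-0.1, -0.2, -2.8]
finger_gap: 45.5
grip_force: 42.4
```

Emit:
play_rows --motion '[[[0, 0, 1.5, 0, 0, 0], [0, 0, 3, 0, 0, 0], [0, 0, 4.5, 0, 0, 0], [0, 0, 5.7, 0, 0, 0], [0, 0, 6.5, 0, 0, 0]]]'

```text
time: 21.95
tool_pos: [651.1, 38.7, 132.3]
tcp_rot: [-179.8, 0.1, 74.2]
ft_force: [-0.9, -0.3, -2.3]
finger_gap: 45.2
grip_force: 42.5
```

Emit:
play_rows --motion '[[[0, 0, 0.3, 0, 0, 0], [0, 0, 0.6, 0, 0, 0], [0, 0, 0.9, 0, 0, 0], [0, 0, 1.2, 0, 0, 0], [0, 0, 1.5, 0, 0, 0]]]'

```text
time: 22.45
tool_pos: [652.7, 39.3, 120.4]
tcp_rot: [179.9, -0.0, 74.2]
ft_force: [-0.1, -0.0, -3.8]
finger_gap: 45.5
grip_force: 42.5
```

Emit:
play_rows --motion '[[[0, 0, 0.3, 0, 0, 0], [0, 0, 0.6, 0, 0, 0], [0, 0, 0.9, 0, 0, 0], [0, 0, 1.2, 0, 0, 0], [0, 0, 1.5, 0, 0, 0]]]'

```text
time: 22.95
tool_pos: [652.3, 39.3, 104.7]
tcp_rot: [-180.0, -0.0, 74.2]
ft_force: [0.2, -0.3, -2.3]
finger_gap: 45.2
grip_force: 42.5
```

No side forces; it is inside the guides. Continuing.

Emit:
play_rows --motion '[[[0, 0, 0.4, 0, 0, 0], [0, 0, 0.9, 0, 0, 0], [0, 0, 1.4, 0, 0, 0], [0, 0, 1.9, 0, 0, 0], [0, 0, 2.3, 0, 0, 0]]]'

```text
time: 23.45
tool_pos: [652.1, 39.3, 81.3]
tcp_rot: [-180.0, 0.0, 74.2]
ft_force: [-0.2, 0.1, -2.3]
finger_gap: 45.8
grip_force: 42.5
```

Emit:
play_rows --motion '[[[0, 0, 0.2, 0, 0, 0], [0, 0, 0.35, 0, 0, 0], [0, 0, 0.5, 0, 0, 0], [0, 0, 0.6, 0, 0, 0], [0, 0, 0.6, 0, 0, 0]]]'

```text
time: 23.95
tool_pos: [652.3, 39.3, 75.9]
tcp_rot: [-180.0, 0.0, 74.2]
ft_force: [-0.1, -0.6, -2.5]
finger_gap: 45.4
grip_force: 42.5
```

Emit:
play_rows --motion '[[[0, 0, 0.05, 0, 0, 0], [0, 0, 0.1, 0, 0, 0], [0, 0, 0.1, 0, 0, 0]]]'

```text
time: 24.25
tool_pos: [652.3, 39.3, 75.0]
tcp_rot: [180.0, -0.0, 74.2]
ft_force: [0.4, 0.2, -2.9]
finger_gap: 45.3
grip_force: 42.5
```

Emit:
play_rows --motion '[[[0, 0, 0.05, 0, 0, 0], [0, 0, 0.1, 0, 0, 0], [0, 0, 0.1, 0, 0, 0]]]'

```text
time: 24.55
tool_pos: [652.2, 39.3, 73.9]
tcp_rot: [-180.0, 0.0, 74.2]
ft_force: [0.2, 0.4, -2.1]
finger_gap: 45.9
grip_force: 42.5
```

Emit:
play_rows --motion '[[[0, 0, 0.03, 0, 0, 0], [0, 0, 0.06, 0, 0, 0], [0, 0, 0.06, 0, 0, 0]]]'

```text
time: 24.85
tool_pos: [652.4, 39.3, 73.6]
tcp_rot: [180.0, -0.0, 74.2]
ft_force: [-0.6, -0.1, -0.7]
finger_gap: 45.6
grip_force: 42.7
```

Emit:
play_rows --motion '[[[0, 0, 0.03, 0, 0, 0], [0, 0, 0.04, 0, 0, 0], [0, 0, 0.04, 0, 0, 0]]]'

```text
time: 25.15
tool_pos: [652.4, 39.3, 73.6]
tcp_rot: [180.0, -0.0, 74.2]
ft_force: [-4.7, -0.4, 5.2]
finger_gap: 45.3
grip_force: 43.3
```

Emit:
play_rows --motion '[[[0, 0, 0, 0, 0, 0], [0, 0, 0, 0, 0, 0], [0, 0, 0, 0, 0, 0], [0, 0, 0, 0, 0, 0]]]' --jaw 0.75

```text
time: 25.55
tool_pos: [652.4, 39.3, 72.9]
tcp_rot: [180.0, -0.0, 74.2]
ft_force: [0.6, -0.0, -0.1]
finger_gap: 63.8
grip_force: 0.0
```

Emit:
play_rows --motion '[[[0, 0, -1.5, 0, 0, 0], [0, 0, -4, 0, 0, 0], [0, 0, -7, 0, 0, 0], [0, 0, -10, 0, 0, 0], [0, 0, -13, 0, 0, 0]]]'

```text
time: 26.05
tool_pos: [652.5, 39.3, 205.6]
tcp_rot: [179.9, -0.0, 74.2]
ft_force: [0.4, 0.5, 0.8]
finger_gap: 64.3
grip_force: 0.0
```

Emit:
play_rows --motion '[[[-2, 0, 0, 0, 0, 0], [-4, 0, 0, 0, 0, 0], [-6, 0, 0, 0, 0, 0], [-6.5, 0, 0, 0, 0, 0], [-6.5, 0, 0, 0, 0, 0]]]'

```text
time: 26.55
tool_pos: [634.4, -24.1, 203.3]
tcp_rot: [180.0, -0.0, 74.1]
ft_force: [0.4, -0.1, 0.1]
finger_gap: 63.9
grip_force: 0.0
```

Run:
```python
from bench import sensors, optics
from h import *
st=sensors.sense();print(st["time"],st["tool_pos"],st["ft_force"])
s=optics.snapshot("wrist")["pixels"];t=optics.snapshot("scene")["pixels"]
cv2.imwrite("pics/w5.png",np.hstack([cv2.resize(s,(400,300)),cv2.resize(t[110:350,190:430],(300,300))])[:,:,::-1])
```

```text
26.55 [634.40223928 -24.14614174 203.25918972] [ 0.37095176 -0.09664936  0.06811992]
```

View pics/w5.png

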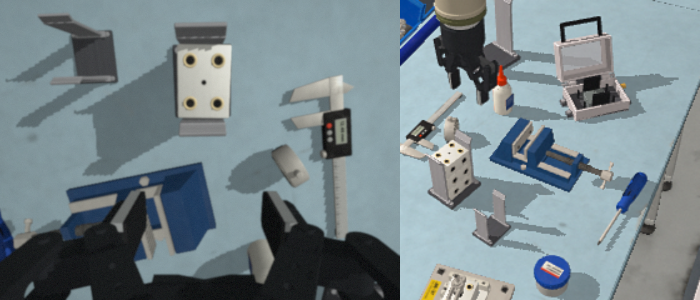

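The block sits squarely as third in the rack at (205,82) in the wrist view. The lid is open and the pot and bottle are in place.

```bash
python3 -c "
from bench import job
print(job.hand_in())"
```

```text
the job is handed in; nothing more can be done
None
```

The lid is open and staying open, the valve block was set down on the bench, regripped by its long sides and stacked third in the middle rack, the pot and bottle were not touched, and the job is handed in at about 27 s.

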